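Clamp the glass flange joint

ROBOT

A 6-joint arm with a two-finger parallel gripper is mounted at the origin on the work surface. World frame = base frame: x ahead of the robot, y to its left, z up, the work surface at z = 0. Lengths are in m, angles in rad, forces in N, time in s.
With the tool pointing down it reaches from about 0.375 to 0.9 m from the base axis. Payload 3.1 kg.
Tool frame: the origin (TCP) lies at the centre of the arm's flange, where the gripper is bolted on; the fingertips stand 182 mm ahead of it and the grasp point (between the pads) lies 164 mm ahead of it; z points along the fingers, y is the line along which they close (so a half turn about z gives the same grasp; the last joint's range is limited). The gripper opens to 87 mm and grips with 3 to 60 N. Pads are 19 mm wide; open, the fingers measure 117 mm over their backs; the gripper's body (75 mm by 190 mm) begins 51 mm behind the grasp point.
Start: joints at [1.087, 0.527, 1.433, -0, 1.181, -0.178], TCP at [0.188, 0.596, 0.405] pointing down, gripper open.
Joint ranges: [-3.08, 3.08], [-0.75, 2.2], [0.22, 2.44], [-1.43, 4.57], [0, 2.65], [-2.85, 2.85]. Speed limits (rad/s): [2.79, 2.79, 3.14, 3.14, 3.14, 3.14].

INTERFACE

Orientations are given as a unit quaternion [x, y, z, w].
In Python, from rig import * gives the robot as it stands.
- The arm moves only by the tool move_arm, never from a script. Its argument "commands" is a list that holds one entry, the list of rows, each a list of 6 numbers: the shift along the tool's x, y, z in units of 40 mm (1.0 is 40 mm), then the turn, a rotation vector about the tool's x, y, z in rad. A call has 1 to 12 rows; each row is the pose to reach, as a shift and turn from the pose commanded when the call began, along the tool's axes at that moment; what a row does not reach only later rows make up. A row lasts 1/8 s, in which the tool goes at most 62.5 mm and 10.7 degrees, less where a joint would pass 70% of its speed; a pose out of reach is approached as far as the arm can. A call with a gripper value outside its range is refused whole. "claw" is the closure, from -1 (fully open) to 1 (shut), so that 0 is half open, set as the call begins (left out, the last holds). The fingers move at their own pace and stop on an object; "squeeze" is the grip in N (left out, the last holds). Time passes only in rows, so rows that repeat a pose let the fingers close. It gives the time, the measured TCP pose, the force, the opening and the grip force at its end, in the units of the state.
- get_obs(): the state, without advancing time (a new reading comes with each control period).
- camera(name): name is "scene" or "top" or "wrist"; returns a dict with "pixels" (384x512x3 uint8, blue, green, red), "range_z" (384x512 float32, m along the optical axis (not along the pixel's ray), 0 where there is no reading), "camera_matrix" (3x3 intrinsics, pixels), "D" ([k1, k2, p1, p2, k3] as OpenCV has them; the pictures are not rectified), "extrinsics" (4x4, takes a point from world to camera coordinates). Camera axes: x right, y up, looking along -z (the intrinsics and any distortion apply to the point x, -y, -z); pixel columns grow to the right and rows downward; lengths in m; the calibration is good to about 2 mm. A picture is of the moment at which its call begins.
- hand_in(): hands the job in; it is judged then, once.
The state is a dict: "time": time; "q": joint angles; "joint_velocities": joint speeds; "joint_torque": joint torques, N m; "position": TCP position; "tool_rot": TCP orientation; "ft_force": force on the tool from outside, world axes, zero at the start; "moment": the same for the moment, N m; "grip_width": finger opening in m; "grip_force": force on a finger pad.
Only numpy, scipy, OpenCV 4.12 (cv2) and the standard library are available. Lean on these libraries where they do the work, as an engineer would, in place of code of your own. Each camera call takes 0.05 s, during which the arm holds its last target. There are 200 camera calls.

TASK

Take the self-closing clamp off its blue parking stand by squeezing its red handles, and hold it squeezed open over the flanged joint of the glass line. Lower it gently, one jaw outside each flange, until its yellow plunger is felt to bear on the rims of the flanges and is pushed in part of the way but not to its stop; then let go so that the clamp pulls the joint shut and stays on it by itself, upright, at rest and with the plunger still pressed in. Do not touch the glass line or its stand with the hand, and leave the bottles and the beaker where they are.

Things in the scene. Friction and masses are not known exactly. Their poses are not given: they have to be found in the camera images.
- clamp: Self-closing steel clamp like a big upright clothes peg, jaws down, two red handle bars up, 90 g. Origin midway between its two pivots, z up; its jaws open along its y. It starts parked: jaws closed on the fin of the parking stand with the plunger 10 mm above its top edge, axes parallel to those of that stand. Squeezed open, it lifts straight up off the fin.
- handles (a point): midway between the clamp's handle bars, 36 mm above its origin. Bars: round-ended, 38 mm long along x, 12 mm thick, 56 mm over their outsides as parked; pinch them along y. They need 10 N to start and 18 N at the stop, so grip with 40 N or more. At the stop they measure 37 mm over their outsides and have risen to 38 mm above the origin, so the clamp tends to ride up a few mm as they are let go.
- jaw_tips (a point): midway between the tips of the jaws, 46 mm below the clamp's origin. Each jaw is a fork of two tines, 18 mm apart inside along x (28 mm outside), which straddle the glass tube; the tips are 8 mm apart along y as parked, 32 mm when squeezed to the stop. Released, each jaw presses with about 10 N.
- jaw_left (a joint): opening angle of the left jaw in rad (the right one does the same): 0 as parked on the 8 mm fin, about 0.05 when it grips the closed 12 mm flange pair, 0.26 at the stop when squeezed fully open, -0.08 when shut on nothing
- plunger (a joint): travel of the clamp's yellow plunger, which sits between the jaws, in m: 0 out (its flat foot, 12 x 10 mm, is then 22 mm below the clamp's origin), 0.012 at its stop. It needs 1 N to start and 0.6 N more per mm. On the glass never push it in beyond 0.0105 (about 7 N); it must still be in by more than 0.001 when done, and by 0.0015 while still held open
- park: fixed blue parking stand: base 80 x 80 x 12 mm, origin at the centre of its underside; on it an upright aluminium fin, 36 mm along x, 8 mm thick along y, its top edge at z = 75 mm, gripped by the lowest 14 mm of the jaws
- stand: fixed grey stand, base 90 x 300 x 12 mm, origin at the centre of its underside, two steel posts of 12 mm, 165 mm high, at y = +130 and -130 mm. Between them runs the glass line, a level tube 12 mm thick along the stand's y at x = 0. The height of the tube's axis above the bench differs from start to start, 85 to 110 mm, and is not reported: find it by touch or sight.
- under_joint (a point): point on top of the stand's base straight below the glass joint. The joint is two glass flanges in mid line, discs 34 mm in diameter (so their rims stand 17 mm above the tube's axis), 6 mm thick. The +y flange is fixed, from y = 0 to +6 mm of the stand; the -y flange is on a tube that slides along y, and starts a little apart.
- half_gap (a joint): gap between the two flanges in m: how far the -y tube has slid out from the fixed flange; 0 is shut, at most 0.008, 0.002 to 0.005 at the start; it slides with about 1.5 N of friction and stays where it is
- amber_bottle: amber jar with a black cap, 52 mm in diameter, 85 mm high, loose; origin at the centre of its underside; leave it alone
- white_bottle: white plastic bottle, 56 mm in diameter, 100 mm high, loose; origin at the centre of its underside; leave it alone
- beaker: small glass beaker, 64 mm in diameter, 80 mm high, loose; origin at the centre of its underside; leave it alone
Mind the look-alikes: they are no part of the job. Leave any green or turquoise look-alike of the clamp alone.

How it is judged:
By the outcome, as a careful person would: the job done as asked, in the order asked, and still so for the second after the job is handed in, with the robot touching nothing.
It also fails if it takes over 53 s, if anything falls off the work surface, if the arm or the gripper's body presses on something with over 40 N, if the wrist force passes 120 N, or if a joint passes its speed limit or range.

## Working session

There is one attempt and no reset: what is moved stays moved. The work goes in short steps, Python scripts to look and compute and a tool call to move; the robot and the scene stay as the last step left them, time stands still between calls to the robot, and variables do not carry over. Pictures are saved under pics/ and viewed, at most 10 in all, crops included, and the job is handed in when it is done.

Besides the shell and the picture viewer there is one more tool, called after "Call:" in YAML: its name, and indented under it one key for each argument. move_arm: Moves the arm, as the interface text tells. Its arguments: {"type":"object","properties":{"commands":{"type":"array","items":{"type":"array","items":{"type":"array","items":{"type":"number"}}}},"claw":{"type":"number"},"squeeze":{"type":"number"}},"required":["commands"]}

```bash
mkdir -p pics
cat > h.py <<'E'
from rig import *
import numpy as np, cv2
def cloud(c):
    K=c["camera_matrix"];D=np.array(c["D"],float);T=np.array(c["extrinsics"])
    h,w=c["range_z"].shape
    u,v=np.meshgrid(np.arange(w),np.arange(h))
    p=cv2.undistortPoints(np.stack([u,v],-1).reshape(-1,1,2).astype(np.float64),np.array(K),D).reshape(h,w,2)
    z=c["range_z"].astype(float)
    P=np.stack([p[...,0]*z,-p[...,1]*z,-z],-1)
    W=(P-T[:3,3])@T[:3,:3]
    W[z==0]=np.nan
    return W
E
python3 - <<'E'
from h import *
a=[camera(n) for n in("scene","top")]
for n,c in zip(("scene","top"),a):
    np.savez(f"{n}0.npz",**c); cv2.imwrite(f"pics/{n}0.png",c["pixels"])
o=get_obs();print(o["position"],o["tool_rot"],o["time"],o["grip_width"])
E
```

```text
[0.18798686 0.59573206 0.40384587] [ 1.52291131e-01  9.88335170e-01 -9.51649251e-04 -3.13426165e-04] 0.1 0.08701202992451261
```

View pics/scene0.png

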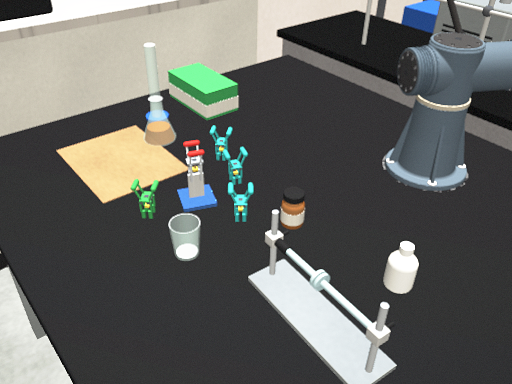

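View pics/top0.png

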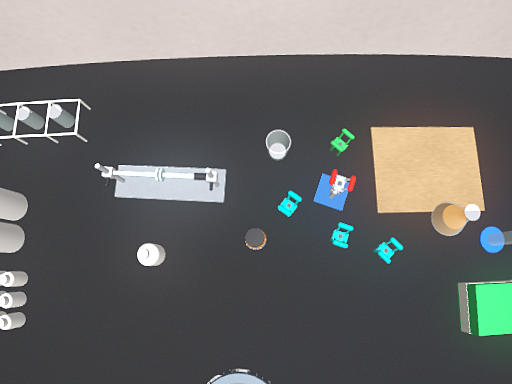

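The red-handled clamp on the blue stand is at top (341,184) and scene (195,165). The look-alikes are green at top (342,141) and turquoise at (290,204), (342,236) and (389,250). Only the red one stands on a blue base, so that is the target. The joint is at top (160,174) and scene (319,280).

Run:
```python
from h import *
for n in("scene","top"):
    c=dict(np.load(f"{n}0.npz"));W=cloud(c);hsv=cv2.cvtColor(c["pixels"],cv2.COLOR_BGR2HSV)
    H,S,V=[hsv[...,i].astype(int) for i in range(3)]
    np.save(f"W{n}.npy",W)
    u,v=np.meshgrid(np.arange(512),np.arange(384))
    roi=(u>310)&(u<360)&(v>160)&(v<215) if n=="top" else (u>170)&(u<225)&(v>130)&(v<215)
    z=W[...,2]
    red=roi&((H<8)|(H>172))&(S>150)&(V>80)&(z>.05)
    P=W[red];print(n,"red",len(P),np.nanmin(P,0),np.nanmax(P,0),np.nanmean(P,0))
    m=red.astype(np.uint8);k,l,st,ce=cv2.connectedComponentsWithStats(m)
    for i in range(1,k):
        if st[i,4]>8: print(' comp',ce[i],np.nanmedian(W[l==i],0),cv2.minAreaRect(W[l==i][:,:2].astype(np.float32)))
    blue=roi&(H>100)&(H<125)&(S>150)&(z>0.004)&(z<.02)
    P=W[blue];print("blue",len(P),np.nanmedian(P,0),cv2.minAreaRect(P[:,:2].astype(np.float32)))
    roi=(u>85)&(u<235)&(v>155)&(v<210) if n=="top" else (u>240)&(u<400)&(v>200)&(v<384)
    b=roi&(z>.006)&(z<.018)
    P=W[b];print("base",len(P),np.median(P,0),cv2.minAreaRect(P[:,:2].astype(np.float32)))
    t=roi&(z>.06)&(z<.19)
    P=W[t];print("tube etc",len(P),cv2.minAreaRect(P[:,:2].astype(np.float32)),np.percentile(P[:,2],[5,50,95]))
c=np.load("top0.npz")["pixels"];s=np.load("scene0.npz")["pixels"]
f=lambda i,x,y,w,h:cv2.resize(i[y:y+h,x:x+w],(400,400*h//w),interpolation=cv2.INTER_CUBIC)
cv2.imwrite("pics/crop.png",np.hstack([np.vstack([f(c,310,150,60,60),f(c,120,150,80,40)]),np.vstack([f(s,165,130,80,80),f(s,280,250,80,40)])]))
```

```text
scene red 151 [ 0.53130097 -0.28008413  0.13780673] [ 0.58091589 -0.2158372   0.15124789] [ 0.5572216  -0.24567369  0.1462963 ]
 comp [190.69333333 143.32      ] [ 0.54913078 -0.26670065  0.14690341] ((0.54826420545578, -0.26919615268707275), (0.012907611206173897, 0.037004172801971436), 70.00127410888672)
 comp [195.61842105 152.98684211] [ 0.56443028 -0.2244468   0.1468947 ] ((0.5644358992576599, -0.22523312270641327), (0.013766283169388771, 0.033546604216098785), 66.37557983398438)
blue 558 [ 0.56738271 -0.23254482  0.01201154] ((0.5564271211624146, -0.24698969721794128), (0.08519978821277618, 0.0799676850438118), 69.6647720336914)
base 6863 [0.59215125 0.20488824 0.0120493 ] ((0.5167467594146729, 0.102576345205307), (0.476294606924057, 0.22377024590969086), 86.00885772705078)
tube etc 2587 ((0.49742552638053894, 0.1347617506980896), (0.3972674310207367, 0.21012911200523376), 87.06568145751953) [0.06517549 0.1076495  0.15557686]
top red 146 [ 0.53070717 -0.27561732  0.14296439] [ 0.58112246 -0.21780637  0.15253376] [ 0.55515255 -0.24838631  0.14826771]
 comp [332.81690141 176.77464789] [ 0.56352487 -0.22738848  0.14836901] ((0.5638298392295837, -0.22760923206806183), (0.011573094874620438, 0.03543785959482193), 66.56873321533203)
 comp [351.24 183.8 ] [ 0.5464571  -0.26881263  0.14824411] ((0.5472227334976196, -0.2691774368286133), (0.011141257360577583, 0.03548365831375122), 70.18890380859375)
blue 594 [ 0.54476927 -0.23630408  0.01270434] ((0.5567197203636169, -0.24861380457878113), (0.07972316443920135, 0.07806303352117538), 70.12631225585938)
base 2673 [0.57824116 0.18249443 0.01241288] ((0.5871201157569885, 0.1725359559059143), (0.3266142010688782, 0.11157530546188354), 87.76248931884766)
tube etc 976 ((0.5798423886299133, 0.18561150133609772), (0.28362658619880676, 0.04975653812289238), 86.29334259033203) [0.10162361 0.10944711 0.16241292]
```

View pics/crop.png

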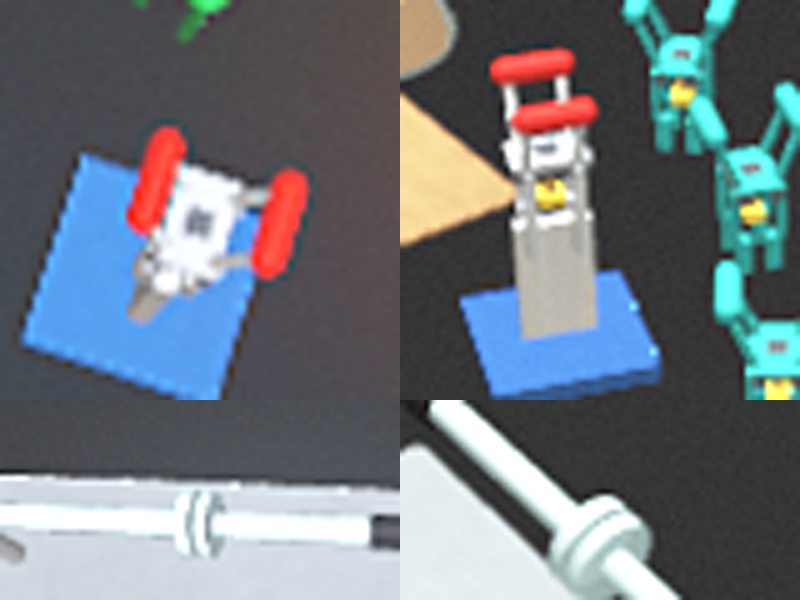

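The crop confirms the red clamp with its yellow plunger on the blue stand. The two flanges of the joint are visible, slightly apart. Next I measure the glass line.

Run:
```python
from h import *
for n in("scene","top"):
    c=dict(np.load(f"{n}0.npz"));W=np.load(f"W{n}.npy");z=W[...,2]
    x,y=W[...,0],W[...,1]
    b=(x>.5)&(x<.68)&(y>.0)&(y<.37)&(z>.009)&(z<.0155)
    k,l,st,ce=cv2.connectedComponentsWithStats(b.astype(np.uint8));
    P=W[b];print(n,"base",cv2.minAreaRect(P[:,:2].astype(np.float32)))
    t=(x>.5)&(x<.68)&(y>.06)&(y<.31)&(z>.07)&(z<.15)
    P=W[t]; d=np.array([np.cos(np.radians(-2)),np.sin(np.radians(-2))])
    for y0 in np.arange(.08,.30,.01):
        Q=P[abs(P[:,1]-y0)<.005]
        if len(Q)>3: print(round(y0,3),len(Q),"zmax",np.percentile(Q[:,2],97).round(4),"x",Q[:,0].min().round(4),Q[:,0].max().round(4),"xtop",np.median(Q[Q[:,2]>np.percentile(Q[:,2],75),0]).round(4))
```

```text
scene base ((0.5888440012931824, 0.18545971810817719), (0.3011951148509979, 0.09165932238101959), 86.484130859375)
0.08 47 zmax 0.1131 x 0.5746 0.5912 xtop 0.5836
0.09 46 zmax 0.1126 x 0.5741 0.5906 xtop 0.5818
0.1 52 zmax 0.1121 x 0.575 0.5921 xtop 0.5827
0.11 35 zmax 0.1091 x 0.5788 0.5897 xtop 0.584
0.12 31 zmax 0.1103 x 0.5805 0.5905 xtop 0.5845
0.13 34 zmax 0.1097 x 0.5795 0.5913 xtop 0.5847
0.14 33 zmax 0.1093 x 0.5799 0.5918 xtop 0.585
0.15 37 zmax 0.1099 x 0.5819 0.5926 xtop 0.5859
0.16 33 zmax 0.1098 x 0.5816 0.5928 xtop 0.5867
0.17 17 zmax 0.1097 x 0.5832 0.5936 xtop 0.5869
0.18 99 zmax 0.1196 x 0.5761 0.6049 xtop 0.5894
0.19 183 zmax 0.12 x 0.5721 0.6053 xtop 0.591
0.2 36 zmax 0.1092 x 0.5847 0.5953 xtop 0.5894
0.21 40 zmax 0.109 x 0.5866 0.5963 xtop 0.5897
0.22 43 zmax 0.1093 x 0.5856 0.5979 xtop 0.5901
0.23 41 zmax 0.109 x 0.5873 0.5982 xtop 0.591
0.24 43 zmax 0.1095 x 0.5867 0.5984 xtop 0.5931
0.25 49 zmax 0.1097 x 0.5891 0.5993 xtop 0.593
0.26 42 zmax 0.109 x 0.5889 0.6003 xtop 0.5939
0.27 51 zmax 0.1095 x 0.5893 0.6001 xtop 0.5947
0.28 50 zmax 0.1096 x 0.5906 0.6016 x
[... 520 characters left out ...]
.1106 x 0.5808 0.5904 xtop 0.5824
0.16 20 zmax 0.1109 x 0.5806 0.5907 xtop 0.5849
0.17 21 zmax 0.1106 x 0.5812 0.5909 xtop 0.5873
0.18 68 zmax 0.1208 x 0.5711 0.6041 xtop 0.5883
0.19 53 zmax 0.121 x 0.572 0.6037 xtop 0.5898
0.2 20 zmax 0.1105 x 0.5839 0.5943 xtop 0.5882
0.21 19 zmax 0.1113 x 0.5841 0.5949 xtop 0.5906
0.22 21 zmax 0.1103 x 0.5845 0.5946 xtop 0.589
0.23 19 zmax 0.1111 x 0.5853 0.5948 xtop 0.5907
0.24 17 zmax 0.1107 x 0.5861 0.5986 xtop 0.5915
0.25 21 zmax 0.1122 x 0.5873 0.5982 xtop 0.5937
0.26 17 zmax 0.1093 x 0.5873 0.598 xtop 0.5935
0.27 21 zmax 0.1112 x 0.5882 0.5989 xtop 0.5948
0.28 20 zmax 0.1103 x 0.5879 0.5982 xtop 0.5928
0.29 18 zmax 0.1106 x 0.5891 0.5987 xtop 0.5953
```

Call:
move_arm:
  commands:
    - [[-10.4,-7.1,0,0,0,0],[-10.4,-7.1,0,0,0,0],[-10.4,-7.1,0,0,0,0],[-10.4,-7.1,0,0,0,0],[-10.4,-7.1,0,0,0,0],[-10.4,-7.1,0,0,0,0],[-10.4,-7.1,0,0,0,0],[-15.1,-17.35,0,0,0,0.045],[-15.1,-17.35,0,0,0,0.045],[-15.1,-17.35,0,0,0,0.045],[-15.1,-17.35,0,0,0,0.045],[-15.1,-17.35,0,0,0,0.045]]
  claw: -1
  squeeze: 45

```text
time: 1.6
position: [0.5178, -0.0569, 0.4045]
tool_rot: [0.175, 0.985, 0.0, -0.0]
ft_force: [0.2, 1.7, 0.7]
grip_width: 0.087
grip_force: 0.0
```

```bash
cat > ax.py <<'E'
from h import *
from scipy.spatial.transform import Rotation as R
def goto(p,yang):
    o=get_obs();r=R.from_quat(o["tool_rot"]).as_matrix()
    ya=np.radians(yang);Y=np.array([np.cos(ya),np.sin(ya),0]);Z=np.array([0,0,-1.]);X=np.cross(Y,Z)
    t=np.stack([X,Y,Z],1)
    print("t",round(o["time"],2),"pos",o["position"].round(4) if hasattr(o["position"],'round') else o["position"],"yang",np.degrees(np.arctan2(r[1,1],r[0,1])).round(2),"tilt",r[:,2].round(4),"F",np.round(o["ft_force"],1),"w",round(o["grip_width"],4),"g",round(o["grip_force"],1))
    print("rows:",(r.T@(np.array(p)-o["position"])/.04).round(3),R.from_matrix(r.T@t).as_rotvec().round(4))
E
python3 - <<'E'
from ax import *
goto([.5555,-.248,.405],69.9)
for n in("scene","top"):
    W=np.load(f"W{n}.npy");u=np.array([np.cos(np.radians(86.1)),np.sin(np.radians(86.1))]);v=np.array([u[1],-u[0]])
    d=W[...,:2]-np.array([.5882,.185]);s=d@u;e=d@v
    m=(abs(s)<.03)&(W[...,2]>.08)&(W[...,2]<.14)&((abs(e)>.0085)|(W[...,2]>.113))&(abs(e)<.03)
    print(n,m.sum(),"s",np.percentile(s[m],[0,3,50,97,100]).round(4),"e",e[m].min(),e[m].max(),"z",np.percentile(W[m][:,2],[97,100]))
    print(np.histogram(s[m],np.arange(-.014,.016,.001)))
    t=(abs(s)<.1)&(W[...,2]>.107)&(abs(s)>.02)&(W[...,2]<.112)&(abs(e)<.01);print(np.polyfit(s[t],e[t],1))
E
```

```text
t 1.6 pos [ 0.5178 -0.0569  0.4045] yang 69.89 tilt [-2.e-04  3.e-04 -1.e+00] F [0.2 1.7 0.7] w 0.087 g 0.0
rows: [-2.528 -4.163 -0.013] [ 0.0003 -0.0003 -0.0002]
scene 217 s [-0.0097 -0.0082  0.002   0.007   0.0074] e -0.016519489230765898 0.017066316805764422 z [0.12006568 0.12151916]
(array([ 0,  0,  0,  0,  2,  9,  7, 11, 12, 15, 24,  9,  3,  1,  6,  9, 11,
       10, 16, 40, 25,  7,  0,  0,  0,  0,  0,  0,  0]), array([-1.40000000e-02, -1.30000000e-02, -1.20000000e-02, -1.10000000e-02,
       -1.00000000e-02, -9.00000000e-03, -8.00000000e-03, -7.00000000e-03,
       -6.00000000e-03, -5.00000000e-03, -4.00000000e-03, -3.00000000e-03,
       -2.00000000e-03, -1.00000000e-03, -1.21430643e-17,  1.00000000e-03,
        2.00000000e-03,  3.00000000e-03,  4.00000000e-03,  5.00000000e-03,
        6.00000000e-03,  7.00000000e-03,  8.00000000e-03,  9.00000000e-03,
        1.00000000e-02,  1.10000000e-02,  1.20000000e-02,  1.30000000e-02,
        1.40000000e-02,  1.50000000e-02]))
[-0.00446262  0.00105686]
top 103 s [-0.0094 -0.0086 -0.0031  0.0066  0.0079] e -0.016640168473425043 0.016525402524211225 z [0.1212966  0.12213286]
(array([ 0,  0,  0,  0,  2, 18, 12,  3,  6,  4,  8,  1,  0,  0,  9, 11,  8,
        4,  7,  5,  3,  2,  0,  0,  0,  0,  0,  0,  0]), array([-1.40000000e-02, -1.30000000e-02, -1.20000000e-02, -1.10000000e-02,
       -1.00000000e-02, -9.00000000e-03, -8.00000000e-03, -7.00000000e-03,
       -6.00000000e-03, -5.00000000e-03, -4.00000000e-03, -3.00000000e-03,
       -2.00000000e-03, -1.00000000e-03, -1.21430643e-17,  1.00000000e-03,
        2.00000000e-03,  3.00000000e-03,  4.00000000e-03,  5.00000000e-03,
        6.00000000e-03,  7.00000000e-03,  8.00000000e-03,  9.00000000e-03,
        1.00000000e-02,  1.10000000e-02,  1.20000000e-02,  1.30000000e-02,
        1.40000000e-02,  1.50000000e-02]))
[-0.00179786 -0.00062618]
```

Call:
move_arm:
  commands:
    - [[-2.53,-4.16,0,0,0,0],[-2.53,-4.16,0,0,0,0],[-2.53,-4.16,0,0,0,0],[-2.53,-4.16,0,0,0,0],[-2.53,-4.16,0,0,0,0],[-2.53,-4.16,0,0,0,0]]

```text
time: 2.35
position: [0.5553, -0.2441, 0.4044]
tool_rot: [0.174, 0.985, 0.001, -0.001]
ft_force: [-0.7, -0.4, -1.1]
grip_width: 0.0871
grip_force: 0.0
```

Run:
```python
from ax import *
goto([.5555,-.248,.310],69.9)
c=camera("wrist");cv2.imwrite("pics/w1.png",c["pixels"]);W=cloud(c)
hsv=cv2.cvtColor(c["pixels"],cv2.COLOR_BGR2HSV);H,S,V=[hsv[...,i].astype(int) for i in range(3)]
red=(((H<8)|(H>172))&(S>150)&(V>80)&(W[...,2]>.1)&(W[...,2]<.18)).astype(np.uint8)
k,l,st,ce=cv2.connectedComponentsWithStats(red)
for i in range(1,k):
    if st[i,4]>30: print(st[i,4],ce[i],np.nanmedian(W[l==i],0),np.nanmax(W[l==i],0)[2],cv2.minAreaRect(W[l==i][:,:2].astype(np.float32)))
```

```text
t 2.35 pos [ 0.5553 -0.2441  0.4044] yang 69.99 tilt [-0.0015  0.0015 -1.    ] F [-0.7 -0.4 -1.1] w 0.0871 g 0.0
rows: [-0.043 -0.092  2.36 ] [ 0.0009 -0.0019  0.0015]
658 [219.45744681 201.26595745] [ 0.54747624 -0.26938263  0.14761989] 0.15056842945639493 ((0.5484204292297363, -0.27013421058654785), (0.011700178496539593, 0.03628651052713394), 68.65300750732422)
638 [276.51410658 201.58934169] [ 0.56236402 -0.2285088   0.14772629] 0.15029083850069705 ((0.5637494325637817, -0.22874164581298828), (0.011718163266777992, 0.0365663580596447), 70.83011627197266)
```

View pics/w1.png

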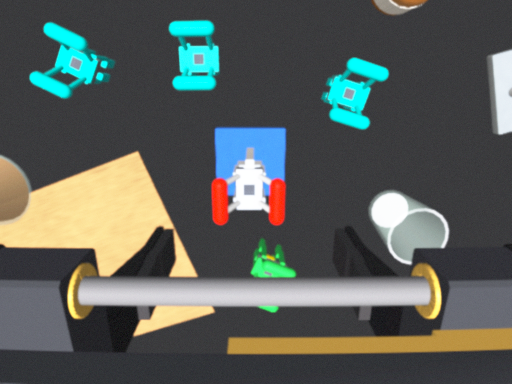

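The wrist view shows the red clamp on the blue stand at (249,190), central between the fingers. The green look-alike is lower down, outside the fingers' path. I descend part way and let the arm settle.

Call:
move_arm:
  commands:
    - [[0,0,1.2,0,0,0],[0,0,1.2,0,0,0],[0,0,1.2,0,0,0]]

```text
time: 2.78
position: [0.5561, -0.2452, 0.3578]
tool_rot: [0.174, 0.985, -0.0, 0.0]
ft_force: [0.0, -0.7, 0.8]
grip_width: 0.0872
grip_force: 0.0
```

Run:
```python
from ax import *
goto([.5558,-.2485,.309],69.9)
```

```text
t 2.77 pos [ 0.5561 -0.2452  0.3578] yang 69.97 tilt [ 8.e-04 -5.e-04 -1.e+00] F [ 0.  -0.7  0.8] w 0.0872 g 0.0
rows: [-0.021 -0.081  1.22 ] [-0.0002  0.0009  0.0013]
```

Call:
move_arm:
  commands:
    - [[-0.02,-0.08,0.4,0,0,0],[-0.02,-0.08,0.8,0,0,0],[-0.02,-0.08,1.2,0,0,0],[-0.02,-0.08,1.2,0,0,0]]

```text
time: 3.28
position: [0.5547, -0.2489, 0.3066]
tool_rot: [0.175, 0.985, 0.001, -0.002]
ft_force: [-0.6, 0.7, 0.5]
grip_width: 0.0872
grip_force: 0.0
```

Call:
move_arm:
  commands:
    - [[0,0,0,0,0,0],[0,0,0,0,0,0],[0,0,0,0,0,0],[0,0,0,0,0,0],[0,0,0,0,0,0],[0,0,0,0,0,0],[0,0,0,0,0,0],[0,0,0,0,0,0]]
  claw: 1
  squeeze: 45

```text
time: 4.28
position: [0.5553, -0.2491, 0.3087]
tool_rot: [0.174, 0.985, 0.0, -0.0]
ft_force: [0.3, -0.9, -1.6]
grip_width: 0.0346
grip_force: 45.0
```

Run:
```python
from ax import *
goto([.5558,-.2485,.309],69.9)
c=camera("wrist");cv2.imwrite("pics/w2.png",c["pixels"])
```

```text
t 4.28 pos [ 0.5553 -0.2491  0.3087] yang 69.9 tilt [-2.e-04  1.e-04 -1.e+00] F [ 0.3 -0.9 -1.6] w 0.0346 g 45.0
rows: [-0.006  0.019 -0.009] [ 0.     -0.0002  0.    ]
```

View pics/w2.png

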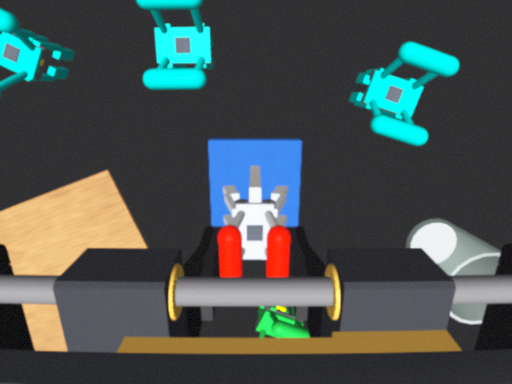

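The bars are squeezed to their stop (34.6 mm opening at 45 N) and the jaws look open in the picture. I lift straight up.

Call:
move_arm:
  commands:
    - [[0,0,-0.1,0,0,0],[0,0,-0.3,0,0,0],[0,0,-0.6,0,0,0],[0,0,-1.1,0,0,0],[0,0,-1.8,0,0,0],[0,0,-2.6,0,0,0],[0,0,-3.4,0,0,0],[0,0,-3.8,0,0,0],[0,0,-3.8,0,0,0],[0,0,-3.8,0,0,0]]

```text
time: 5.58
position: [0.555, -0.2489, 0.4595]
tool_rot: [0.175, 0.985, 0.001, -0.001]
ft_force: [0.2, -0.5, -0.8]
grip_width: 0.0344
grip_force: 45.0
```

Run:
```python
from ax import *
goto([.5881,.184,.46],86.1)
```

```text
t 5.58 pos [ 0.555  -0.2489  0.4595] yang 69.9 tilt [-0.0022  0.0015 -1.    ] F [ 0.2 -0.5 -0.8] w 0.0344 g 45.0
rows: [2.9410e+00 1.0448e+01 2.0000e-03] [ 0.001  -0.0025 -0.2827]
```

Call:
move_arm:
  commands:
    - [[0.15,0.5,0,0,0,-0.02],[0.45,1.5,0,0,0,-0.05],[0.75,2.6,0,0,0,-0.08],[1.05,3.7,0,0,0,-0.11],[1.35,4.8,0,0,0,-0.14],[1.65,5.9,0,0,0,-0.17],[1.95,7,0,0,0,-0.2],[2.25,8.1,0,0,0,-0.23],[2.6,9.2,0,0,0,-0.26],[2.85,10.1,0,0,0,-0.28],[2.94,10.45,0,0,0,-0.283],[2.94,10.45,0,0,0,-0.283]]

```text
time: 7.08
position: [0.588, 0.1848, 0.46]
tool_rot: [0.033, 0.999, -0.0, -0.001]
ft_force: [0.1, -0.0, -0.8]
grip_width: 0.0339
grip_force: 45.0
```

Call:
move_arm:
  commands:
    - [[0,0,0,0,0,0],[0,0,0,0,0,0],[0,0,0,0,0,0],[0,0,0,0,0,0]]

```text
time: 7.58
position: [0.5886, 0.1832, 0.4608]
tool_rot: [0.034, 0.999, -0.0, 0.0]
ft_force: [1.0, -0.8, -1.3]
grip_width: 0.0346
grip_force: 45.0
```

Run:
```python
from ax import *
goto([.5881,.184,.40],86.1)
I=[]
for n in("scene","top","wrist"):
    c=camera(n);np.savez(f"{n}1.npz",**c);I.append(c["pixels"]);W=cloud(c);np.save(f"W{n}1.npy",W)
    hsv=cv2.cvtColor(c["pixels"],cv2.COLOR_BGR2HSV);H,S,V=[hsv[...,i].astype(int) for i in range(3)]
    x,y,z=W[...,0],W[...,1],W[...,2]
    box=(abs(x-.588)<.08)&(abs(y-.184)<.08)
    red=(box&((H<8)|(H>172))&(S>150)&(z>.1)).astype(np.uint8)
    k,l,st,ce=cv2.connectedComponentsWithStats(red)
    for i in range(1,k):
        if st[i,4]>8: print(n,"red",st[i,4],ce[i].round(),np.nanmedian(W[l==i],0).round(4))
    b=box&(z>.2)&(z<.235)
    if b.sum(): print(n,"jaw pts",b.sum(),np.nanmin(W[b],0),np.nanmedian(W[b],0),np.nanmax(W[b],0))
s=I[0][130:330,200:430]
cv2.imwrite("pics/m1.png",np.hstack([cv2.resize(s,None,fx=2,fy=2,interpolation=cv2.INTER_CUBIC),cv2.resize(I[2],(330,400)) if 0 else cv2.resize(I[2][:,100:416],(330,400))]))
```

```text
t 7.58 pos [0.5886 0.1832 0.4608] yang 86.06 tilt [ 1.e-04 -0.e+00 -1.e+00] F [ 1.  -0.8 -1.3] w 0.0346 g 45.0
rows: [0.014 0.019 1.521] [-0.      0.0001 -0.0007]
scene red 177 [324. 184.] [0.5916 0.1741 0.297 ]
scene red 81 [331. 194.] [0.6025 0.1971 0.2975]
scene jaw pts 258 [0.57577234 0.16071584 0.20938595] [0.59995222 0.19942556 0.22237111] [0.60556655 0.20860712 0.23498696]
top red 9 [122. 150.] [0.5883 0.1995 0.2989]
top jaw pts 43 [0.5741194  0.1624399  0.21005335] [0.57728256 0.16975445 0.22199656] [0.59744754 0.20945408 0.23328636]
wrist red 1169 [229. 252.] [0.5805 0.1719 0.2975]
wrist red 1171 [278. 253.] [0.582  0.1953 0.2978]
wrist jaw pts 561 [0.57365677 0.15891738 0.20896785] [0.57731325 0.19565404 0.22164213] [0.60450631 0.2079641  0.23494784]
```

View pics/m1.png

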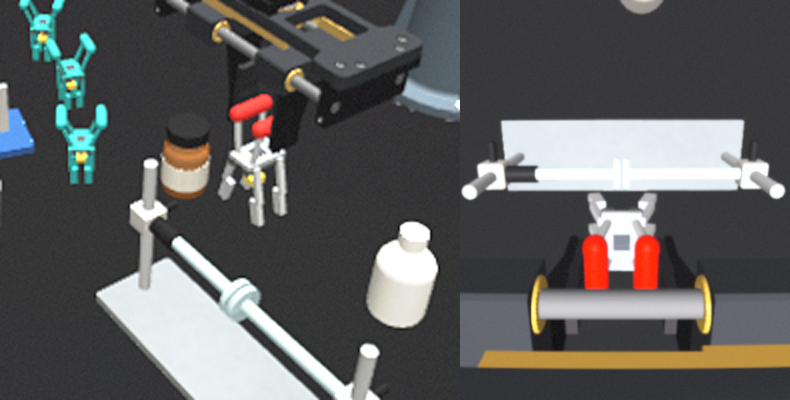

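The clamp hangs upright and open above the joint. I compare jaws and flanges in the same wrist camera frame.

Run:
```python
from h import *
u=np.array([np.cos(np.radians(86.1)),np.sin(np.radians(86.1))]);v=np.array([u[1],-u[0]])
for n in("wrist","scene","top"):
    W=np.load(f"W{n}1.npy");z=W[...,2]
    d=W[...,:2]-np.array([.5882,.185]);s=d@u;e=d@v
    f=lambda a:np.percentile(a,[0,3,50,97,100]).round(4) if len(a) else None
    m=(abs(s)<.03)&(z>.08)&(z<.14)&((abs(e)>.0085)|(z>.113))&(abs(e)<.03)
    j=(abs(s)<.04)&(abs(e)<.03)&(z>.207)&(z<.235)
    t=(abs(s)<.1)&(z>.09)&(abs(s)>.02)&(z<.114)&(abs(e)<.012)
    print(n,"flange",m.sum(),f(s[m]),f(e[m]),f(z[m]),"\n tube",f(e[t]),np.polyfit(s[t],e[t],1) if t.sum()>9 else 0,"\n jaw",j.sum(),f(s[j]),f(e[j]),f(z[j]))
```

```text
wrist flange 380 [-0.0089 -0.0087 -0.0036  0.0055  0.0057] [-0.0167 -0.0161 -0.0038  0.0132  0.0149] [0.1009 0.1039 0.1168 0.1198 0.121 ] 
 tube [-0.0084 -0.0061 -0.001   0.0054  0.009 ] [-0.00265021 -0.00083402] 
 jaw 561 [-0.0252 -0.024   0.0099  0.0213  0.0224] [-0.0131 -0.0128 -0.0111  0.0126  0.0149] [0.209  0.211  0.2216 0.2334 0.2349]
scene flange 219 [-0.0092 -0.0085  0.0019  0.0067  0.0071] [-0.0154 -0.0135  0.0082  0.0168  0.0178] [0.0911 0.0963 0.1133 0.1201 0.121 ] 
 tube [-0.0085 -0.0041  0.0032  0.0072  0.0106] [-0.00317374  0.00255754] 
 jaw 258 [-0.0234 -0.0226  0.0149  0.0222  0.0235] [-0.0139 -0.0115  0.0116  0.0158  0.0162] [0.2094 0.2106 0.2224 0.2342 0.235 ]
top flange 102 [-0.0089 -0.0088 -0.0035  0.0061  0.0066] [-0.0171 -0.0163 -0.003   0.0148  0.017 ] [0.0945 0.0961 0.1151 0.1208 0.122 ] 
 tube [-0.0093 -0.0071 -0.0015  0.0052  0.0076] [ 0.00300438 -0.00113182] 
 jaw 43 [-0.0232 -0.0231 -0.0162  0.0204  0.0237] [-0.013  -0.0127 -0.0118 -0.0068  0.0105] [0.2101 0.2114 0.222  0.232  0.2333]
```

Along the tube the jaws are centred within 0.2 mm. Across it they sit about 1 mm too far in +x, so I shift them by that. The gap is about 3 mm and the rim top is at z ≈ 0.121, so the plunger should touch at about TCP z ≈ 0.350.

Call:
move_arm:
  commands:
    - [[0.025,0,0.2,0,0,0],[0.025,0,0.6,0,0,0],[0.025,0,1.0,0,0,0],[0.025,0,1.35,0,0,0],[0.025,0,1.6,0,0,0],[0.025,0,1.85,0,0,0],[0.025,0,2.1,0,0,0],[0.025,0,2.3,0,0,0],[0.025,0,2.4,0,0,0],[0.025,0,2.4,0,0,0],[0.025,0,2.4,0,0,0],[0.025,0,2.4,0,0,0]]

```text
time: 9.22
position: [0.5876, 0.1839, 0.3652]
tool_rot: [0.034, 0.999, 0.0, 0.0]
ft_force: [0.4, 0.1, -0.2]
grip_width: 0.0345
grip_force: 45.0
```

Run:
```python
from ax import *
goto([.5871,.184,.35],86.1)
F=[]
for i in range(3): I=camera(["scene","top","wrist"][i])["pixels"]if i!=0 else camera("scene");F.append(get_obs()["ft_force"][2]);S=I if i==0 else S
print(F,get_obs()["position"])
W=cloud(S);z=W[...,2]
cv2.imwrite("pics/m2.png",cv2.resize(S["pixels"][180:330,240:420],None,fx=4,fy=4,interpolation=cv2.INTER_CUBIC))
hsv=cv2.cvtColor(S["pixels"],cv2.COLOR_BGR2HSV);H,Sa,V=[hsv[...,i].astype(int) for i in range(3)]
b=(abs(W[...,0]-.588)<.06)&(abs(W[...,1]-.184)<.06)
m=b&((H<8)|(H>172))&(Sa>150)&(z>.1);print("red top",np.percentile(z[m],[50,97,100]))
m=b&(H>20)&(H<33)&(Sa>130)&(z>.1);print("yellow",m.sum(),np.percentile(z[m],[0,10,50,100]) if m.sum() else 0)
```

```text
t 9.22 pos [0.5876 0.1839 0.3652] yang 86.12 tilt [ 9.e-04  1.e-04 -1.e+00] F [ 0.4  0.1 -0.2] w 0.0345 g 45.0
rows: [0.014 0.001 0.38 ] [0.0002 0.0009 0.0003]
[np.float64(-0.71246071277844), np.float64(-0.518376734311937), np.float64(-0.8595850476570521)] [0.58759292 0.18387071 0.36498549]
red top [0.20158489 0.25730105 0.26066911]
yellow 12 [0.13803025 0.13967428 0.14138064 0.29683677]
```

View pics/m2.png

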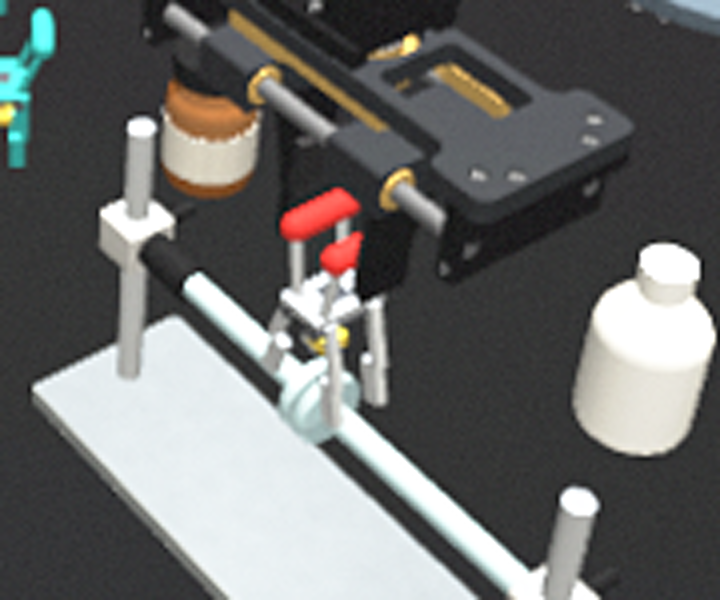

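The jaws straddle the flanges and the plunger foot is about 16 mm above the rims. I lower slowly until contact.

Call:
move_arm:
  commands:
    - [[0,0,0.06,0,0,0],[0,0,0.12,0,0,0],[0,0,0.18,0,0,0],[0,0,0.24,0,0,0],[0,0,0.3,0,0,0],[0,0,0.34,0,0,0],[0,0,0.34,0,0,0],[0,0,0.34,0,0,0]]

```text
time: 10.38
position: [0.5876, 0.1839, 0.3512]
tool_rot: [0.034, 0.999, 0.0, 0.0]
ft_force: [0.9, 0.3, 0.2]
grip_width: 0.034
grip_force: 45.0
```

Call:
move_arm:
  commands:
    - [[0,0,0.03,0,0,0],[0,0,0.05,0,0,0],[0,0,0.05,0,0,0],[0,0,0.05,0,0,0]]

```text
time: 10.88
position: [0.5875, 0.1839, 0.3491]
tool_rot: [0.034, 0.999, 0.0, -0.0]
ft_force: [0.1, -0.2, -1.1]
grip_width: 0.0343
grip_force: 45.0
```

Call:
move_arm:
  commands:
    - [[0,0,0.03,0,0,0],[0,0,0.05,0,0,0],[0,0,0.05,0,0,0],[0,0,0.05,0,0,0]]

```text
time: 11.38
position: [0.5876, 0.1839, 0.3473]
tool_rot: [0.034, 0.999, -0.0, 0.0]
ft_force: [0.7, 0.2, 0.4]
grip_width: 0.034
grip_force: 45.0
```

Call:
move_arm:
  commands:
    - [[0,0,0.02,0,0,0],[0,0,0.04,0,0,0],[0,0,0.04,0,0,0],[0,0,0.04,0,0,0]]

```text
time: 11.88
position: [0.5876, 0.1839, 0.3457]
tool_rot: [0.034, 0.999, 0.0, 0.0]
ft_force: [-0.6, 0.0, 0.2]
grip_width: 0.0345
grip_force: 45.0
```

```bash
cat > fm.py <<'E'
from ax import *
F=[]
for i in range(6): c=camera("scene");F.append(get_obs()["ft_force"][2])
print("F",np.mean(F).round(2),np.round(F,1),np.round(get_obs()["position"],4))
W=cloud(c);z=W[...,2]
hsv=cv2.cvtColor(c["pixels"],cv2.COLOR_BGR2HSV);H,Sa,V=[hsv[...,i].astype(int) for i in range(3)]
b=(abs(W[...,0]-.588)<.05)&(abs(W[...,1]-.184)<.03)
m=b&(H>20)&(H<33)&(Sa>130)&(z>.1)&(z<.2);print("yellow",m.sum(),np.percentile(z[m],[0,50,100]) if m.sum() else 0)
E
python3 fm.py
```

```text
F 1.48 [1.6 1.8 1.7 2.  0.5 1.3] [0.5876 0.1839 0.3456]
yellow 4 [0.12421315 0.13097652 0.14094309]
```

Contact is felt at about 2.2 N above baseline, which puts the plunger in by about 2 mm. I press about 4 mm more.

Call:
move_arm:
  commands:
    - [[0,0,0.02,0,0,0],[0,0,0.04,0,0,0],[0,0,0.05,0,0,0],[0,0,0.05,0,0,0]]

```text
time: 12.68
position: [0.5876, 0.1839, 0.3437]
tool_rot: [0.034, 0.999, 0.0, 0.0]
ft_force: [0.3, 0.2, 2.5]
grip_width: 0.0341
grip_force: 45.0
```

```bash
python3 fm.py
```

```text
F 2.76 [2.8 2.8 2.1 2.4 2.6 3.7] [0.5876 0.1839 0.3436]
yellow 4 [0.12164979 0.12418379 0.13818326]
```

Call:
move_arm:
  commands:
    - [[0,0,0.02,0,0,0],[0,0,0.04,0,0,0],[0,0,0.05,0,0,0],[0,0,0.05,0,0,0]]

```text
time: 13.48
position: [0.5876, 0.1839, 0.3416]
tool_rot: [0.034, 0.999, 0.0, 0.0]
ft_force: [-0.1, 0.6, 3.8]
grip_width: 0.0344
grip_force: 45.0
```

```bash
python3 fm.py
```

```text
F 3.99 [3.8 4.1 3.5 4.  4.  4.5] [0.5876 0.1839 0.3416]
yellow 2 [0.12102322 0.1277306  0.13443799]
```

The slope of 0.62 N/mm matches the plunger, so it is in by about 6 mm. I go 1 mm more as margin for the ride-up, then let go in stages.

Call:
move_arm:
  commands:
    - [[0,0,0.025,0,0,0],[0,0,0.025,0,0,0],[0,0,0.025,0,0,0]]

```text
time: 14.15
position: [0.5876, 0.1839, 0.3406]
tool_rot: [0.034, 0.999, 0.0, 0.0]
ft_force: [-0.8, 1.4, 4.5]
grip_width: 0.0342
grip_force: 45.0
```

Call:
move_arm:
  commands:
    - [[0,0,0,0,0,0],[0,0,0,0,0,0],[0,0,0,0,0,0],[0,0,0,0,0,0]]
  claw: -0.1

```text
time: 14.65
position: [0.5874, 0.1839, 0.3399]
tool_rot: [0.034, 0.999, 0.0, -0.0]
ft_force: [0.5, 1.3, 0.6]
grip_width: 0.0477
grip_force: 9.8
```

Call:
move_arm:
  commands:
    - [[0,0,0,0,0,0],[0,0,0,0,0,0],[0,0,0,0,0,0],[0,0,0,0,0,0]]
  claw: -0.7

```text
time: 15.15
position: [0.5875, 0.1838, 0.3406]
tool_rot: [0.034, 0.999, -0.0, -0.0]
ft_force: [-0.1, -0.4, -0.5]
grip_width: 0.0728
grip_force: 0.0
```

```bash
python3 fm.py
python3 - <<'E'
from ax import *
c=camera("scene");cv2.imwrite("pics/m3.png",cv2.resize(c["pixels"][180:330,240:420],None,fx=4,fy=4,interpolation=cv2.INTER_CUBIC))
E
```

```text
F 0.08 [-0.4 -0.1  0.6  0.1 -0.2  0.5] [0.5875 0.1839 0.3406]
yellow 2 [0.12443225 0.12507073 0.1257092 ]
```

View pics/m3.png

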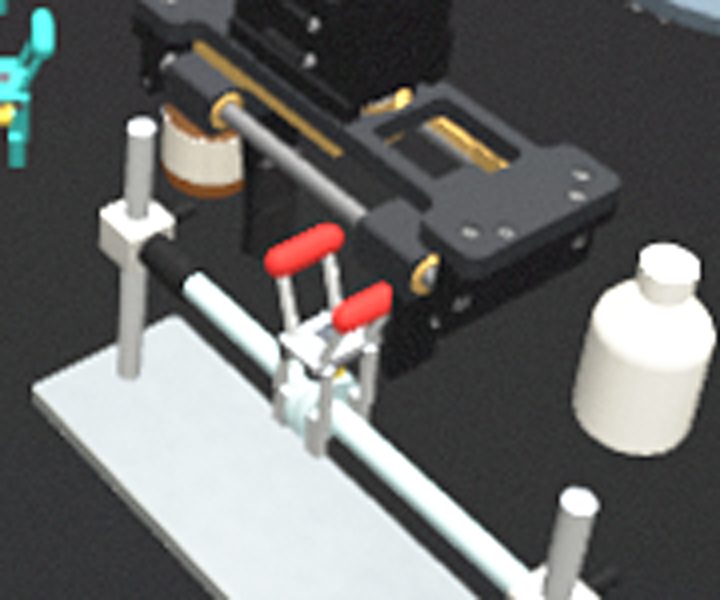

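The clamp sits upright on the joint with the jaws closed on both flanges, and the fingers are clear. I open fully and withdraw straight up.

Call:
move_arm:
  commands:
    - [[0,0,0,0,0,0],[0,0,0,0,0,0],[0,0,-0.3,0,0,0],[0,0,-0.8,0,0,0],[0,0,-1.5,0,0,0],[0,0,-2.4,0,0,0],[0,0,-3.3,0,0,0],[0,0,-4,0,0,0],[0,0,-4,0,0,0],[0,0,-4,0,0,0],[0,0,-4,0,0,0]]
  claw: -1

```text
time: 16.88
position: [0.5872, 0.1838, 0.499]
tool_rot: [0.034, 0.999, -0.0, -0.002]
ft_force: [-0.4, 0.6, 0.7]
grip_width: 0.0871
grip_force: 0.0
```

```bash
python3 fm.py
python3 - <<'E'
from ax import *
for n in("scene","wrist"):
    c=camera(n);W=cloud(c);z=W[...,2];x,y=W[...,0],W[...,1]
    hsv=cv2.cvtColor(c["pixels"],cv2.COLOR_BGR2HSV);H,S,V=[hsv[...,i].astype(int) for i in range(3)]
    red=((abs(x-.588)<.08)&(abs(y-.184)<.08)&((H<8)|(H>172))&(S>150)&(z>.1)).astype(np.uint8)
    k,l,st,ce=cv2.connectedComponentsWithStats(red)
    for i in range(1,k):
        if st[i,4]>8: print(n,st[i,4],np.nanmedian(W[l==i],0).round(4),cv2.minAreaRect(W[l==i][:,:2].astype(np.float32)))
    if n=="scene": a=c["pixels"][180:330,240:420]
cv2.imwrite("pics/m4.png",np.hstack([cv2.resize(a,(480,400)),cv2.resize(c["pixels"][:,100:416],(320,400))]))
E
```

```text
F -0.33 [-0.2 -0.6 -0.8 -0.5  0.   0.2] [0.5876 0.1839 0.5   ]
yellow 2 [0.12158184 0.12295241 0.12432298]
scene 133 [0.5902 0.1672 0.1765] ((0.5891171097755432, 0.16648058593273163), (0.010895656421780586, 0.03554994985461235), 86.87030792236328)
scene 134 [0.5913 0.2066 0.1777] ((0.5906521081924438, 0.20492780208587646), (0.011107332073152065, 0.035558994859457016), 86.74015045166016)
wrist 396 [0.587  0.1645 0.1774] ((0.5869576930999756, 0.16429345309734344), (0.011225774884223938, 0.03613249957561493), 84.41857147216797)
wrist 385 [0.5895 0.2035 0.178 ] ((0.5896637439727783, 0.20315229892730713), (0.01079528033733368, 0.03608613833785057), 87.74415588378906)
```

View pics/m4.png

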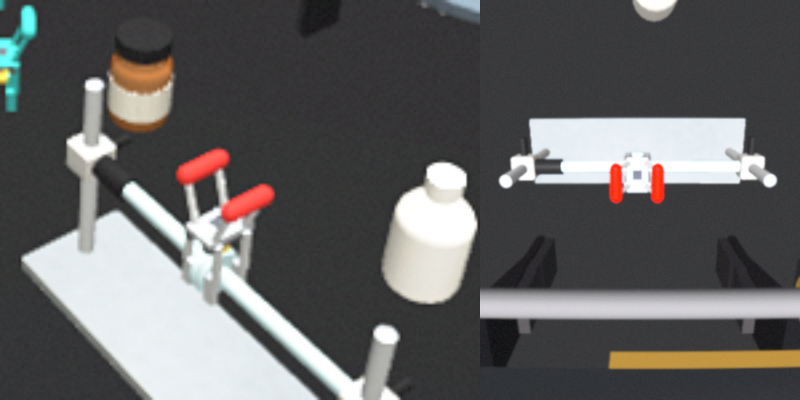

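The clamp stands level on the closed joint. The bars measure about 51 mm over their outsides, which fits a grip on the shut 12 mm pair. The plunger is in by about 7 mm and the robot is clear.

```bash
python3 -c "
from rig import *
print(hand_in())"
```

```text
the job is handed in; nothing more can be done
None
```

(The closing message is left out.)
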